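# Load the dispatch rack in reverse order

## Robot

A 7-joint arm with a two-finger parallel gripper is mounted at the origin on the work surface. World frame = base frame: x ahead of the robot, y to its left, z up, the work surface at z = 0. Lengths are in mm, angles in rad, forces in N, time in s.
With the tool pointing down it reaches from about 425 to 800 mm from the base axis. Payload 8.3 kg.
Tool frame: the origin (TCP) lies at the centre of the arm's flange, where the gripper is bolted on; the fingertips stand arm.tip_extent ahead of it and the grasp point (between the pads) lies 155 mm ahead of it (arm.tip_extent is the distance from the TCP to the fingertips, in mm); z points along the fingers, x is the direction in which the jaws open and shut, and the axes are right-handed (so a half turn about z gives the same grasp; the last joint's range is limited). The gripper opens to 85 mm and grips with 20 to 120 N. Pads are 22 mm wide; open, the fingers measure 114 mm over their backs; the gripper's body (76 mm by 85 mm) begins 54 mm behind the grasp point. The pads swing forward as they close: fully open they stand 13 mm farther back than shut.
Start: joints at [-1.248, 0.383, 0.016, 1.37, -0.006, 1.388, -0.046], TCP at [235.149, 579.069, 404.679] pointing down, gripper open.
Joint ranges: [-2.95, 2.95], [-0.25, 2.06], [-1.52, 1.56], [0.18, 2.33], [-1.44, 4.58], [0.02, 2.06], [-3.01, 3.01]. Speed limits (rad/s): [2.39, 2.39, 3.01, 3.01, 3.14, 3.14, 3.14].

## Interface

Orientations are given as a unit quaternion [w, x, y, z].
In Python, from cell import arm gives the robot as it stands. The module is installed in compiled form; this text tells all that it offers.
- The arm moves only by the shell command python3 -m inch 'ROWS' [OPENING] [FORCE]. ROWS is JSON, a list of rows, each a list of 4 numbers: the shift along the tool's x, y, z in mm, then the turn about the tool's z in rad. A call has 1 to 5 rows; each row is the pose to reach, as a shift and turn from the pose commanded when the call began, along the tool's axes at that moment; what a row does not reach only later rows make up. A row lasts 1/10 s, in which the tool goes at most 50 mm and 8.59 degrees, less where a joint would pass 70% of its speed; a pose out of reach is approached as far as the arm can. A call with a gripper value outside its range is refused whole. OPENING is the opening, from 0 (shut) to 1 (fully open), set as the call begins (- or left out, the last holds). The fingers move at their own pace and stop on an object; FORCE is the grip in N (left out, the last holds). Time passes only in rows, so rows that repeat a pose let the fingers close. It gives the time, the measured TCP pose, the force and the opening at its end, in the units of the state.
- arm.observe(): the state, without advancing time (a new reading comes with each control period).
- arm.read_camera(name): name is "side" or "top" or "wrist"; returns a dict with "frame" (420x560x3 uint8, red, green, blue), "fov_y" (degrees; the focal length in pixels is half the picture's height over the tangent of half this angle, whatever the lens; pixels are square), "cx", "cy" (the principal point, pixels), "R" (3x3) and "t" (3): a world point X has camera coordinates R X + t. Camera axes: x right, y down, z forward; pixel columns grow to the right and rows downward; lengths in mm; the calibration is good to about 2 mm. A picture is of the moment at which its call begins. There is no depth.
- arm.close_job(): hands the job in, once; it reports no verdict.
The state is a dict: "t": time; "joint_positions": joint angles; "joint_vel": joint speeds; "tau": joint torques, N m; "eef_pos": TCP position; "tcp_rot": TCP orientation; "contact_force": force on the tool from outside, world axes, zero at the start; "ft_torque": the same for the moment, N m; "opening": finger opening in mm.
Only numpy, scipy, OpenCV 4.12 (cv2) and the standard library are available. Lean on these libraries where they do the work, as an engineer would, in place of code of your own. Each camera call takes 0.05 s, during which the arm holds its last target.

## Task

Move the four repaired units from the plywood trays of the intake rack to the grey dispatch rack, one to a bay, in reverse order: the unit that stood farthest left on the intake rack (left and right as seen from the robot) goes into the bay farthest right, the next one into the next bay, and so on. Set each down upright on the cork pad in the middle of its bay, without letting it drop, and leave all four standing still and released.

Things in the scene. Friction and masses are not known exactly. Their poses are not given: they have to be found in the camera images.
- adapter_center (a point): Power adapter: plain black plastic brick with a grey panel on top, 60 (front to back) x 42 (along the row) x 36 mm high, about 0.18 kg. Origin: its centre, half-way up; x front to back (across the row), y along the row, z up. Starts in one of the intake trays, within 6 mm and 0.1 rad of square in its middle. Flat underside at z = 18 mm, on the trays as on the dispatch rack.
- speaker_center (a point): Small round desk speaker: upright white plastic cylinder with a grey cloth disc on top, 50 mm in diameter, 44 mm high, about 0.16 kg. Origin: its centre, half-way up; x front to back (across the row), y along the row, z up. Starts in one of the intake trays, within 6 mm and 0.1 rad of square in its middle. Flat underside at z = 18 mm, on the trays as on the dispatch rack.
- converter_center (a point): Network media converter: bare aluminium box with low cooling fins on top, 60 (front to back) x 40 (along the row) x 40 mm high (fins: top 3 mm), about 0.2 kg. Origin: its centre, half-way up; x front to back (across the row), y along the row, z up. Starts in one of the intake trays, within 6 mm and 0.1 rad of square in its middle. Flat underside at z = 18 mm, on the trays as on the dispatch rack.
- hub_center (a point): Upright port hub: tall narrow dark steel box, 58 (front to back) x 28 (along the row) x 60 mm high, about 0.17 kg. Origin: its centre, half-way up; x front to back (across the row), y along the row, z up. Starts in one of the intake trays, within 6 mm and 0.1 rad of square in its middle. Flat underside at z = 18 mm, on the trays as on the dispatch rack.
- tray_adapter: The tray in which the adapter stands at the start. One of four identical fixed plywood trays, 80 mm front to back, 70 mm along the row, floor 6 mm thick (its top at world z = 18 mm), a thin rib on each side rising 20 mm above its underside, 64 mm clear between, open at front and back. Origin: centre of its underside; axes as the intake rack.
- tray_speaker: The tray in which the speaker stands at the start. One of four identical fixed plywood trays, 80 mm front to back, 70 mm along the row, floor 6 mm thick (its top at world z = 18 mm), a thin rib on each side rising 20 mm above its underside, 64 mm clear between, open at front and back. Origin: centre of its underside; axes as the intake rack.
- tray_converter: The tray in which the converter stands at the start. One of four identical fixed plywood trays, 80 mm front to back, 70 mm along the row, floor 6 mm thick (its top at world z = 18 mm), a thin rib on each side rising 20 mm above its underside, 64 mm clear between, open at front and back. Origin: centre of its underside; axes as the intake rack.
- tray_hub: The tray in which the hub stands at the start. One of four identical fixed plywood trays, 80 mm front to back, 70 mm along the row, floor 6 mm thick (its top at world z = 18 mm), a thin rib on each side rising 20 mm above its underside, 64 mm clear between, open at front and back. Origin: centre of its underside; axes as the intake rack.
- intake_rack: Intake rack, fixed, left or right of the dispatch rack: black board 110 mm front to back, 300 mm along the row, 12 mm thick, carrying the four plywood trays at y = +108, +36, -36 and -108 mm; which unit is where varies. Origin: centre of its underside; x away from the robot, y to the robot's left along the row, z up; turned up to 0.2 rad.
- dispatch_rack: Dispatch rack, fixed, empty: grey, 110 x 300 mm, floor top at 18 mm; four bays centred at x = 0, y = +108, +36, -36, -108 mm, a brown cork pad in each; aluminium ribs 6 mm thick, 14 mm above the floor, 66 mm clear between, front and back open. Origin: centre of its underside; x away from the robot, y to the robot's left along the row, z up; turned up to 0.2 rad.
There are look-alikes about, which are no part of the job. What is shaped like the part that bears converter_center but blue or yellow is not meant.

How it is judged:
By the outcome, as a careful person would: the job done as asked, in the order asked, and still so for the second after the job is handed in, with the robot touching nothing.
It also fails if it takes over 96 s, if anything falls off the work surface, if the arm or the gripper's body presses on something with over 40 N, if the wrist force passes 120 N, or if a joint passes its speed limit or range.

## Working session

There is one attempt and no reset: what is moved stays moved. The work goes in short steps, Python scripts to look and compute and a shell command to move; the robot and the scene stay as the last step left them, time stands still between calls to the robot, and variables do not carry over. Pictures are saved under pics/ and viewed, and the job is handed in when it is done.

```bash
mkdir -p pics; ls; python3 - <<'E'
from cell import arm
import cv2
print(arm.observe(), arm.tip_extent)
for n in ("top","side","wrist"):
    c=arm.read_camera(n); cv2.imwrite(f"pics/{n}0.png",c["frame"][:,:,::-1]); print(n,c["fov_y"],c["cx"],c["cy"],c["R"],c["t"],[k for k in c])
E
```

```text
pics
{'t': 0.0, 'joint_positions': array([-1.24791618,  0.38426332,  0.0164317 ,  1.3711935 , -0.00630716,
        1.38821575, -0.04650353]), 'joint_vel': array([-0.00038556, -0.00056919,  0.00019711, -0.00042848, -0.00037364,
        0.00044952, -0.00113352]), 'tau': array([-4.49186573e-04, -6.27601504e+01,  8.44078548e-01, -3.71837282e+01,
        1.65913714e-02,  1.38953977e-02, -3.40039855e-05]), 'eef_pos': array([235.09931299, 578.90969567, 403.64548438]), 'tcp_rot': array([ 5.88985901e-04,  8.29540804e-01,  5.58445185e-01, -8.26547201e-04]), 'contact_force': array([0.53767372, 0.42227809, 0.3400971 ]), 'ft_torque': array([0.00800777, 0.02304762, 0.04131456]), 'opening': 85.29808988442082} 173.4
top 51.359295497008254 275.56572984057607 203.35253842768995 [[-0.00951997 -0.99991664  0.00872277]
 [-0.99342827  0.00846247 -0.11414316]
 [ 0.11405983 -0.00975209 -0.99342602]] [   5.55838764  515.33665715 1116.86546369] ['frame', 'fov_y', 'cx', 'cy', 'R', 't']
side 55.96907292769442 281.8411088039962 206.24422568229187 [[ 0.90386294 -0.42777672  0.00623397]
 [-0.22436709 -0.48637845 -0.84444977]
 [ 0.36426802  0.76186815 -0.53559847]] [-442.17652406  180.75468645  736.41575535] ['frame', 'fov_y', 'cx', 'cy', 'R', 't']
wrist 70.19033141405738 274.56225955780667 211.18632537140942 [[ 0.37679362  0.92629388 -0.00249545]
 [ 0.87723222 -0.35596879  0.32210223]
 [ 0.29747302 -0.12355515 -0.9467016 ]] [-623.54689405  -41.45521801  379.91895033] ['frame', 'fov_y', 'cx', 'cy', 'R', 't']
```

View pics/top0.png

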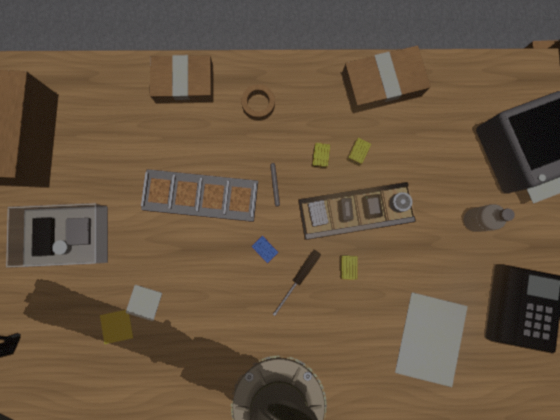

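View pics/side0.png

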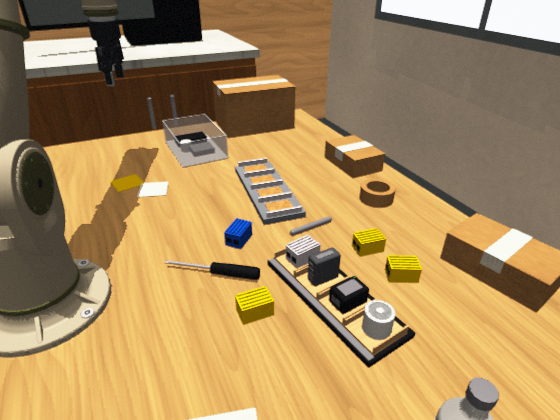

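View pics/wrist0.png

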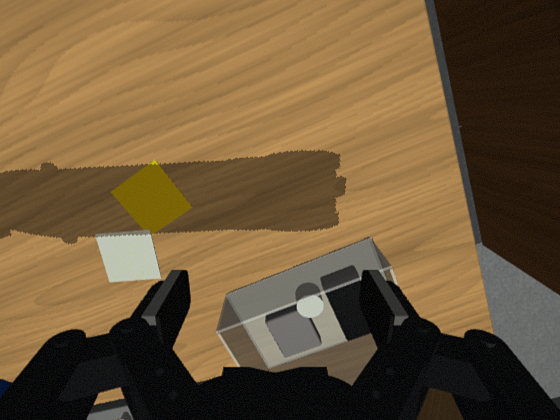

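The pictures show the intake rack at right in the top view. Left to right it holds the bare aluminium finned box (319,213), the hub (346,209), the adapter (373,206) and the speaker (401,202). The dispatch rack's cork bays are at (159,190), (186,194), (213,197) and (241,198). The finned shapes are yellow at (321,155), (359,151) and (349,267), blue at (265,249), and silver at (319,213). Only the silver one is the converter. The tote at (60,235) also holds look-alikes, but those aren't on the rack. I'll confirm with an enlarged crop.

```bash
python3 - <<'E'
import cv2,numpy as np
t=cv2.imread("pics/top0.png")
a=cv2.resize(t[180:245,295:420],None,fx=6,fy=6,interpolation=cv2.INTER_CUBIC); cv2.imwrite("pics/cropI.png",a)
a=cv2.resize(t[163:228,135:265],None,fx=6,fy=6,interpolation=cv2.INTER_CUBIC); cv2.imwrite("pics/cropD.png",a)
s=cv2.imread("pics/side0.png")
a=cv2.resize(s[225:355,260:415],None,fx=4,fy=4,interpolation=cv2.INTER_CUBIC); cv2.imwrite("pics/cropS.png",a)
E
```

```text
(no output)
```

View pics/cropI.png

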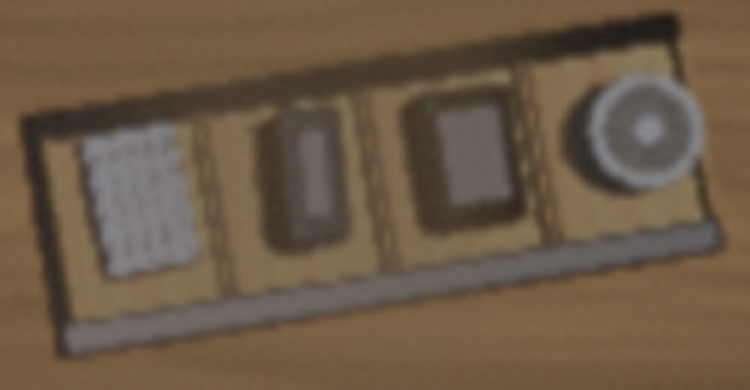

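View pics/cropD.png

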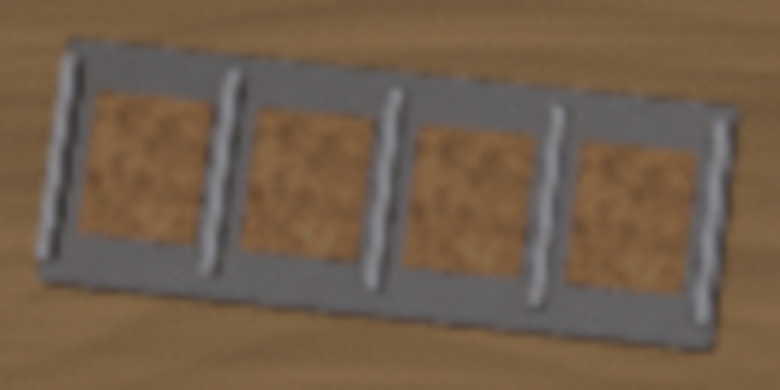

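View pics/cropS.png

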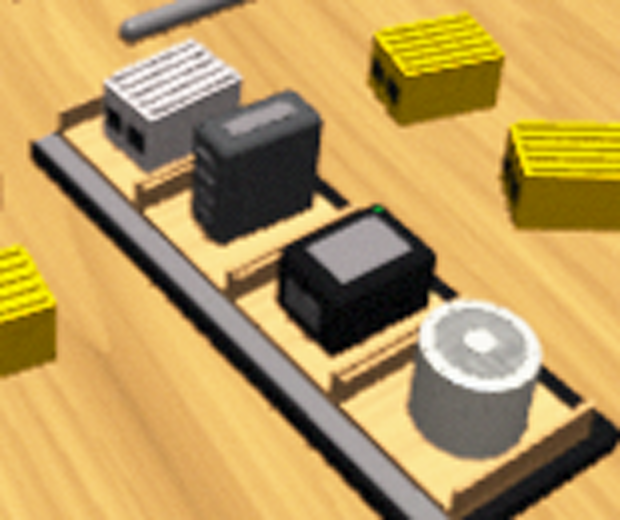

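The crop agrees: converter, hub, adapter, speaker from left to right, so the reverse order is converter → rightmost bay, hub → next, adapter → next, speaker → leftmost. Next I'll cast rays for rack and unit positions.

```bash
cat > h.py <<'E'
import numpy as np, cv2
from scipy.spatial.transform import Rotation as Ro
def f(c): return 210/np.tan(np.radians(c["fov_y"])/2)
def ray(c,px,z):
    R=np.array(c["R"]);t=np.array(c["t"]);C=-R.T@t
    px=np.atleast_2d(px).astype(float)
    d=np.c_[(px[:,0]-c["cx"])/f(c),(px[:,1]-c["cy"])/f(c),np.ones(len(px))]@R
    return (C+d*((z-C[2])/d[:,2])[:,None])[:,:2]
def proj(c,X):
    p=np.atleast_2d(X)@np.array(c["R"]).T+np.array(c["t"])
    return np.c_[c["cx"]+f(c)*p[:,0]/p[:,2],c["cy"]+f(c)*p[:,1]/p[:,2]]
def tool(arm):
    s=arm.observe();q=s["tcp_rot"];R=Ro.from_quat([q[1],q[2],q[3],q[0]]).as_matrix();return s,R
def go(arm,x,y,z,yaw):
    """shift in tool axes and turn so tool x lies along world yaw (mod pi), tool z down"""
    s,R=tool(arm);d=R.T@(np.array([x,y,z])-s["eef_pos"])
    cur=np.arctan2(R[1,0],R[0,0]);dy=(yaw-cur+np.pi/2)%np.pi-np.pi/2
    print("t",round(s["t"],2),"pos",s["eef_pos"].round(1),"tilt",R[:,2].round(4),"shift",d.round(1),"turn",round(-dy,3),"q7",s["joint_positions"][6].round(2))
E
python3 - <<'E'
from h import *
from cell import arm
c=arm.read_camera("top")
I=np.array([(22,118),(678,15),(718,245),(60,352)])/6+[295,180]-0.4
D=np.array([(68,38),(738,105),(712,350),(42,282)])/6+[135,163]-0.4
for n,P,z in(("I",I,12),("D",D,18)):
    w=ray(c,P,z);print(n,w.round(1),w.mean(0).round(1),
     "sizes",np.linalg.norm(w-np.roll(w,-1,0),axis=1).round(1))
    for a,b in((1,0),(2,3),(3,0),(2,1)):
        v=w[b]-w[a];print(np.arctan2(v[1],v[0]).round(3),end=" ")
    print()
hsv=cv2.cvtColor(c["frame"],cv2.COLOR_RGB2HSV)
# cork pads
m=cv2.inRange(hsv,(5,110,60),(16,255,255));m2=np.zeros_like(m);m2[165:225,140:262]=m[165:225,140:262]
cs,_=cv2.findContours(cv2.morphologyEx(m2,cv2.MORPH_CLOSE,np.ones((3,3))),0,2)
for k in cs:
    if cv2.contourArea(k)>100:
        M=cv2.moments(k);p=[M["m10"]/M["m00"],M["m01"]/M["m00"]];print("cork",np.round(p,1),cv2.contourArea(k),ray(c,p,18).round(1))
go(arm,0,0,400,0)
E
```

```text
I [[ 527.8  -60. ]
 [ 571.8 -354.6]
 [ 468.5 -367.8]
 [ 423.9  -75.1]] [ 498.  -214.4] sizes [297.9 104.2 296.1 105.1]
1.719 1.722 0.145 0.127 
D [[612.1 345.8]
 [579.5  48.1]
 [470.5  60.1]
 [503.1 354.6]] [541.3 202.2] sizes [299.5 109.6 296.3 109.3]
1.462 1.461 -0.08 -0.109 
cork [239.6 198.8] 377.0 [[529.8  96. ]]
cork [212.7 196. ] 375.0 [[537.7 167.4]]
cork [185.8 193.2] 382.0 [[545.9 238.6]]
cork [158.8 190.3] 380.0 [[554.1 310.3]]
cork [204.  193.7] 2066.0 [[544.1 190.6]]
t 0.2 pos [235.1 579.  404.1] tilt [-5.0e-04 -1.2e-03 -1.0e+00] shift [-624.9    0.     4.9] turn 1.185 q7 -0.05
```

```bash
python3 -m inch '[[-19,46,0,0.14],[-38,92,0,0.28],[-57,138,0,0.42],[-76,184,0,0.56],[-95,230,0,0.7]]' 1; python3 - <<'E'
from h import *
from cell import arm
go(arm,500,0,400,0.146);go(arm,500,-230,400,0.146)
E
```

```text
t: 0.7
eef_pos: [413.6, 402.8, 404.7]
tcp_rot: [-0.0, 0.971, 0.237, -0.0]
contact_force: [2.0, 0.7, -1.0]
opening: 85.4
t 0.7 pos [413.6 402.8 404.7] tilt [-1.e-04  2.e-04 -1.e+00] shift [-109.1  397.3    4.6] turn 0.333 q7 -0.3
t 0.7 pos [413.6 402.8 404.7] tilt [-1.e-04  2.e-04 -1.e+00] shift [-215.2  601.3    4.6] turn 0.333 q7 -0.3
```

```bash
python3 -m inch '[[-13,48,0,0.1],[-26,96,0,0.2],[-39,144,0,0.333],[-52,192,0,0.333],[-65,240,0,0.333]]'; python3 - <<'E'
from h import *
from cell import arm
go(arm,500,-230,400,0.146)
E
```

```text
t: 1.2
eef_pos: [466.9, 159.8, 404.7]
tcp_rot: [-0.0, 0.997, 0.076, 0.0]
contact_force: [0.1, -0.1, 0.7]
opening: 85.1
t 1.2 pos [466.9 159.8 404.7] tilt [ 0.e+00  4.e-04 -1.e+00] shift [-26.2 390.3   4.6] turn 0.006 q7 -0.2
```

```bash
python3 -m inch '[[0,48,0,0],[0,96,0,0],[0,144,0,0],[0,192,0,0],[0,240,0,0]]'; python3 -m inch '[[-9,50,0,0.006],[-18,100,0,0.006],[-26,150,0,0.006],[-26,150,0,0.006],[-26,150,0,0.006]]'; python3 - <<'E'
from h import *
from cell import arm
go(arm,500,-230,400,0.146)
c=arm.read_camera("wrist");cv2.imwrite("pics/w1.png",c["frame"][:,:,::-1])
import pickle;pickle.dump(c,open("w1.pkl","wb"))
c=arm.read_camera("top");cv2.imwrite("pics/t1.png",c["frame"][:,:,::-1])
E
```

```text
t: 1.7
eef_pos: [503.0, -77.3, 404.9]
tcp_rot: [-0.0, 0.997, 0.076, 0.0]
contact_force: [1.5, -0.5, -0.4]
opening: 85.4
t: 2.2
eef_pos: [499.6, -229.4, 404.5]
tcp_rot: [0.0, 0.997, 0.071, -0.0]
contact_force: [0.7, 0.4, 0.3]
opening: 85.7
t 2.2 pos [ 499.6 -229.4  404.5] tilt [-7.e-04 -6.e-04 -1.e+00] shift [0.3 0.6 4.5] turn -0.004 q7 0.67
```

View pics/w1.png

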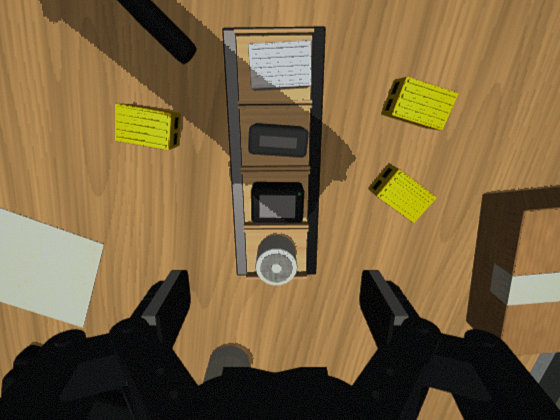

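All four units show in one column: converter (280,64), hub (278,140), adapter (277,203), speaker (276,266). I'll enlarge that part to measure the outlines.

```bash
python3 - <<'E'
import cv2
t=cv2.imread("pics/w1.png")
for n,(a,b) in {"a":(25,165),"b":(155,295)}.items():
    k=cv2.convertScaleAbs(t[a:b,215:340],alpha=1.8,beta=10)
    k=cv2.resize(k,None,fx=4,fy=4,interpolation=cv2.INTER_CUBIC)
    cv2.imwrite(f"pics/w1{n}.png",k)
E
```

```text
(no output)
```

View pics/w1a.png

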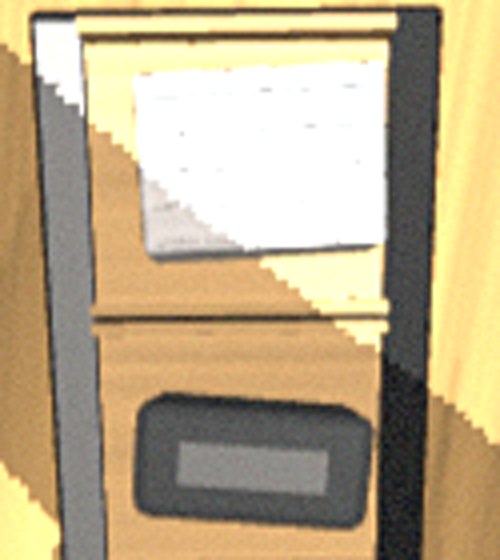

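View pics/w1b.png

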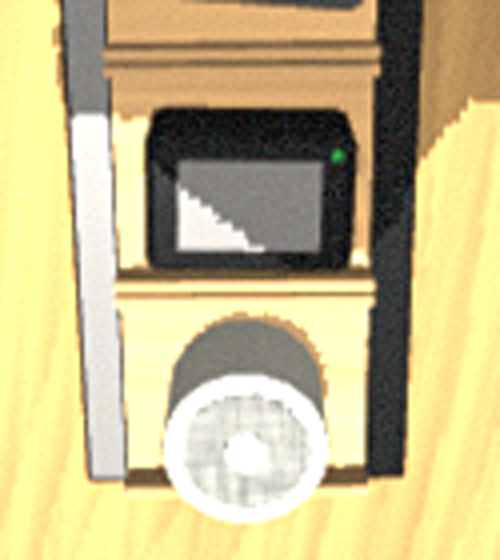

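```bash
python3 - <<'E'
from h import *
import pickle
from cell import arm
c=pickle.load(open("w1.pkl","rb"))
oa=np.array([215,25]);ob=np.array([215,155])
S={"conv":([(133,77),(388,62),(385,232),(147,243)],oa,58),"hub":([(178,443),(330,450),(327,496),(176,486)],oa,78),
"adap":([(176,160),(323,160),(321,250),(176,252)],ob,54),"spk":([(165,447),(246,374),(327,447),(246,522)],ob,62)}
def an(v):return np.arctan2(v[1],v[0]).round(3)
for n,(p,o,z) in S.items():
    w=ray(c,np.array(p)/4+o-.4,z)
    print(n,w.mean(0).round(1),"sz",np.linalg.norm(w-np.roll(w,-1,0),axis=1).round(1),"yaw",an(w[1]-w[0]),an(w[2]-w[3]))
w=ray(c,np.r_[np.array([(32,14),(440,8)])/4+oa-.4,np.array([(403,476),(90,480)])/4+ob-.4],12)
print(w.round(1),w.mean(0),np.linalg.norm(w-np.roll(w,-1,0),axis=1).round(1),an(w[1]-w[0]),an(w[0]-w[3]),an(w[1]-w[2]))
E
```

```text
conv [ 487.2 -106.2] sz [59.4 36.4 57.7 35.8] yaw 0.193 0.184
hub [ 494.9 -176.8] sz [36.4 10.9 36.7 10.1] yaw 0.097 0.076
adap [ 504.5 -249. ] sz [40.6 26.4 41.1 27. ] yaw 0.142 0.156
spk [ 513.9 -320.3] sz [33.4 33.4 34.7 34.7] yaw 0.925 0.961
[[ 422.   -75.4]
 [ 528.   -59. ]
 [ 572.9 -351.1]
 [ 466.9 -367.8]] [ 497.44534859 -213.32576344] [107.4 295.5 107.4 295.8] 0.154 1.723 1.723
```

```bash
python3 - <<'E'
from h import *
from cell import arm
c=arm.read_camera("top")
o=np.array([295,180])
for n,p,z in(("conv",[(80,137),(176,124),(199,262),(107,277)],58),("hubpanel",[(302,132),(325,128),(328,213),(307,216)],78),("adpanel",[(437,106),(502,104),(512,200),(452,205)],54),("spk",[(588,130),(647,75),(706,130),(647,190)],62)):
    w=ray(c,np.array(p)/6+o-.4,z);print(n,w.mean(0).round(1),np.linalg.norm(w-np.roll(w,-1,0),axis=1).round(1))
go(arm,487,-107.5,404.5,0.189)
E
```

```text
conv [ 486.6 -107. ] [41.5 59.7 39.7 60.8]
hubpanel [ 495.8 -178.5] [ 9.8 35.8  8.9 35.4]
adpanel [ 505.6 -251.7] [28.  41.5 25.9 43. ]
spk [ 513.7 -323.3] [35.2 34.  36.6 35.4]
t 2.35 pos [ 500.8 -226.   404.5] tilt [-3.e-04  9.e-04 -1.e+00] shift [ 3.900e+00 -1.192e+02  1.000e-01] turn -0.041 q7 0.67
```

```bash
python3 -m inch '[[2,-40,30,-0.04],[3,-80,60,-0.04],[4,-119,90,-0.04],[4,-119,120,-0.04],[4,-119,120,-0.04]]' 1 60; python3 - <<'E'
from h import *
from cell import arm
for i in range(4):
    go(arm,487,-107.2,194,0.189); arm.read_camera("wrist")
c=arm.read_camera("wrist");cv2.imwrite("pics/w2.png",c["frame"][:,:,::-1])
print(proj(c,[[487,-107.2,58]]))
E
```

```text
t: 2.85
eef_pos: [485.6, -105.7, 281.5]
tcp_rot: [-0.001, 0.995, 0.096, -0.003]
contact_force: [-0.3, -1.2, -0.0]
opening: 85.4
t 2.85 pos [ 485.6 -105.7  281.5] tilt [-0.0064  0.0011 -1.    ] shift [ 1.6  2.  87.5] turn 0.003 q7 0.5
t 2.9 pos [ 486.4 -107.6  283.8] tilt [-3.4e-03  2.0e-04 -1.0e+00] shift [ 1.  -0.2 89.8] turn 0.0 q7 0.5
t 2.95 pos [ 487.1 -108.9  285.4] tilt [-3.e-04 -4.e-04 -1.e+00] shift [ 0.3 -1.7 91.4] turn -0.002 q7 0.5
t 3.0 pos [ 487.5 -109.6  286.2] tilt [ 1.6e-03 -6.0e-04 -1.0e+00] shift [-0.1 -2.5 92.2] turn -0.003 q7 0.5
[[273.76410638 228.12319436]]
```

View pics/w2.png

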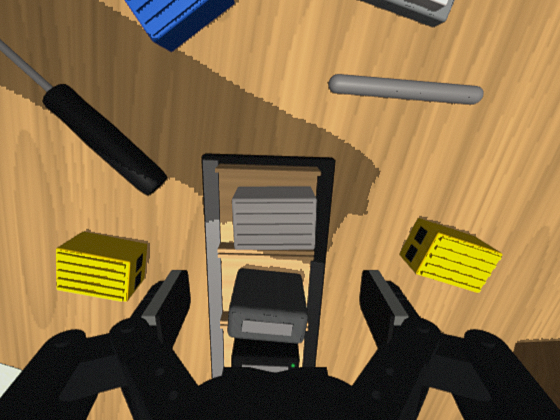

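Converter at (275,224), predicted at (274,228), so the position is good. Descending.

```bash
python3 -m inch '[[0,-1.5,30,0],[0,-1.5,60,0],[0,-1.5,60,0],[0,-1.5,60,0],[0,-1.5,60,0]]'; python3 - <<'E'
from h import *
from cell import arm
go(arm,487,-107.2,194,0.189)
E
```

```text
t: 3.6
eef_pos: [487.5, -108.4, 226.6]
tcp_rot: [0.0, 0.996, 0.093, 0.001]
contact_force: [-0.9, 0.1, 0.3]
opening: 85.4
t 3.6 pos [ 487.5 -108.4  226.6] tilt [ 2.8e-03 -3.0e-04 -1.0e+00] shift [-0.3 -1.3 32.6] turn -0.004 q7 0.55
```

```bash
python3 -m inch '[[0,-1,16,0],[0,-1,32,0],[0,-1,32,0],[0,-1,32,0],[0,-1,32,0]]'; python3 - <<'E'
from h import *
from cell import arm
go(arm,487,-107.2,194,0.189)
c=arm.read_camera("side");cv2.imwrite("pics/s2.png",cv2.resize(c["frame"][170:340,240:420,::-1],None,fx=3,fy=3))
E
```

```text
t: 4.1
eef_pos: [487.1, -107.1, 194.1]
tcp_rot: [0.0, 0.996, 0.093, 0.001]
contact_force: [1.3, 0.3, -0.2]
opening: 85.3
t 4.1 pos [ 487.1 -107.1  194.1] tilt [ 2.1e-03 -1.0e-04 -1.0e+00] shift [-0.1  0.1  0.1] turn -0.003 q7 0.59
```

View pics/s2.png

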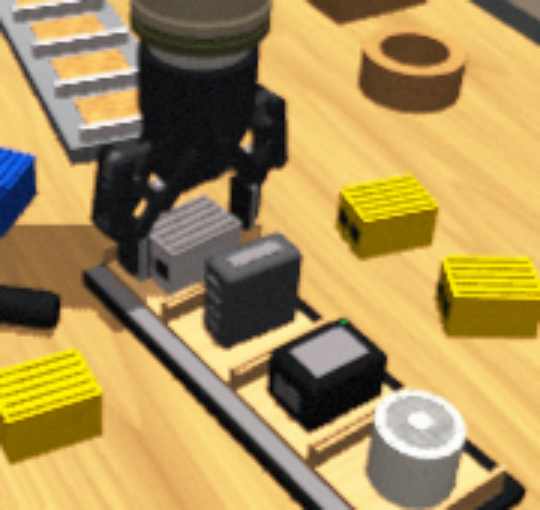

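The fingers straddle the converter front and back, clear of the hub. Closing.

```bash
python3 -m inch '[[0,0,0,0],[0,0,0,0],[0,0,0,0],[0,0,0,0],[0,0,0,0]]' 0 60;  python3 -m inch '[[0,0,0,0],[0,0,0,0],[0,0,0,0]]'; python3 - <<'E'
from h import *
from cell import arm
go(arm,487,-107.2,194,0.189)
E
```

```text
t: 4.65
eef_pos: [486.7, -106.9, 193.4]
tcp_rot: [-0.0, 0.996, 0.093, 0.0]
contact_force: [-2.0, 0.1, 5.4]
opening: 59.4
t: 4.95
eef_pos: [486.8, -106.9, 193.5]
tcp_rot: [-0.0, 0.996, 0.093, 0.001]
contact_force: [-1.2, 0.2, 6.2]
opening: 59.3
t 4.95 pos [ 486.8 -106.9  193.5] tilt [ 1.1e-03  2.0e-04 -1.0e+00] shift [ 0.1  0.4 -0.5] turn -0.003 q7 0.59
```

```bash
python3 -m inch '[[0,0,-8,0],[0,0,-20,0],[0,0,-40,0],[0,0,-60,0],[0,0,-70,0]]';  python3 - <<'E'
from h import *
from cell import arm
c=arm.read_camera("wrist");cv2.imwrite("pics/w3.png",c["frame"][:,:,::-1])
go(arm,529.8,96.0,260,-0.113)
E
```

```text
t: 5.45
eef_pos: [486.8, -107.1, 265.0]
tcp_rot: [0.0, 0.996, 0.093, 0.001]
contact_force: [0.3, -0.5, -1.9]
opening: 59.6
t 5.5 pos [ 487.2 -107.2  265.7] tilt [ 3.8e-03  1.0e-04 -1.0e+00] shift [  79.4 -191.8    5.9] turn 0.299 q7 0.51
```

View pics/w3.png

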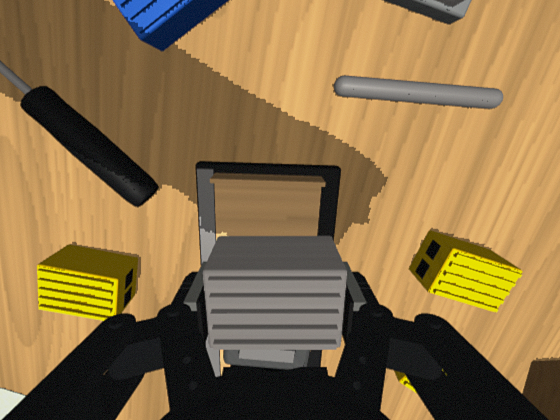

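```bash
python3 - <<'E'
from h import *
from cell import arm
c=arm.read_camera("wrist")
w=ray(c,[(208,266),(343,266),(345,347),(209,347)],130.3);print(w.round(1),w.mean(0).round(1),np.linalg.norm(w-np.roll(w,-1,0),axis=1).round(1))
s,R=tool(arm);print("in tool", (R.T@(np.r_[w.mean(0),0]-s["eef_pos"]))[:2].round(1))
E
```

```text
[[ 457.6  -87.3]
 [ 509.3  -77.8]
 [ 520.2 -115.8]
 [ 462.5 -126.5]] [ 487.4 -101.9] [52.5 39.6 58.7 39.4]
in tool [ 0.6 -5. ]
```

```bash
python3 - <<'E'
import cv2
t=cv2.imread("pics/w3.png")
k=cv2.convertScaleAbs(t[225:375,175:375],alpha=1.6,beta=10)
cv2.imwrite("pics/w3c.png",cv2.resize(k,None,fx=4,fy=4,interpolation=cv2.INTER_CUBIC))
E
```

```text
(no output)
```

View pics/w3c.png

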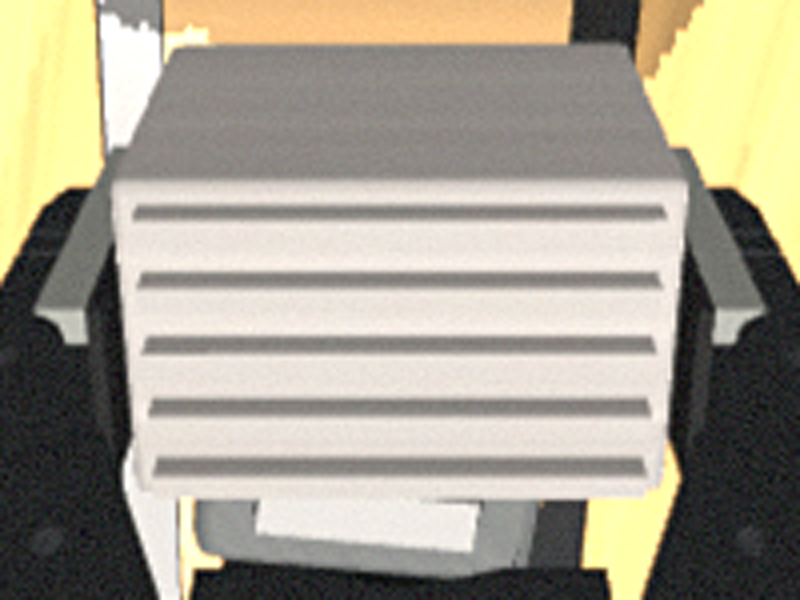

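```bash
python3 - <<'E'
from h import *
from cell import arm
c=arm.read_camera("wrist")
s,R=tool(arm)
for z in (128,130.3,):
  w=ray(c,[(203,269.8),(347,269.8),(341,348.4),(208.8,348.4)],z);print(w.round(1),w.mean(0).round(1),np.linalg.norm(w-np.roll(w,-1,0),axis=1).round(1))
  print("in tool", (R.T@(np.r_[w.mean(0),0]-s["eef_pos"]))[:2].round(1))
go(arm,529.8,96.0,260,-0.113)
E
```

```text
[[ 455.4  -89.7]
 [ 511.3  -79.3]
 [ 518.8 -117.5]
 [ 462.1 -128. ]] [ 486.9 -103.6] [56.8 38.9 57.7 38.8]
in tool [ 0.6 -3. ]
[[ 455.8  -88.3]
 [ 510.4  -78.2]
 [ 517.8 -115.4]
 [ 462.3 -125.7]] [ 486.6 -101.9] [55.5 38.  56.4 37.9]
in tool [ 0.6 -4.7]
t 5.6 pos [ 486.5 -106.7  263.2] tilt [ 1.3e-03  4.0e-04 -1.0e+00] shift [  80.  -191.2    3.3] turn 0.299 q7 0.51
```

```bash
python3 -m inch '[[12,-30,0,0.06],[30,-72,0,0.14],[50,-120,0,0.22],[68,-162,0,0.27],[80,-191,0,0.3]]';python3 -m inch '[[0,0,0,0],[0,0,0,0],[0,0,10,0],[0,0,20,0],[0,0,20,0]]';  python3 - <<'E'
from h import *
from cell import arm
c=arm.read_camera("wrist");cv2.imwrite("pics/w4.png",c["frame"][:,:,::-1])
go(arm,529.8,96.0,194.5,-0.113)
c=arm.read_camera("top");cv2.imwrite("pics/t4.png",cv2.resize(c["frame"][150:240,130:280,::-1],None,fx=5,fy=5))
E
```

```text
t: 6.1
eef_pos: [529.4, 100.0, 261.3]
tcp_rot: [-0.0, 0.998, -0.056, -0.001]
contact_force: [0.1, 0.7, -1.6]
opening: 59.3
t: 6.6
eef_pos: [528.8, 94.4, 240.6]
tcp_rot: [0.001, 0.998, -0.058, -0.002]
contact_force: [-0.1, 1.1, -2.0]
opening: 59.3
t 6.65 pos [529.1  94.6 241.4] tilt [-0.0024 -0.001  -1.    ] shift [ 0.6 -1.5 46.9] turn -0.003 q7 -0.14
```

View pics/w4.png

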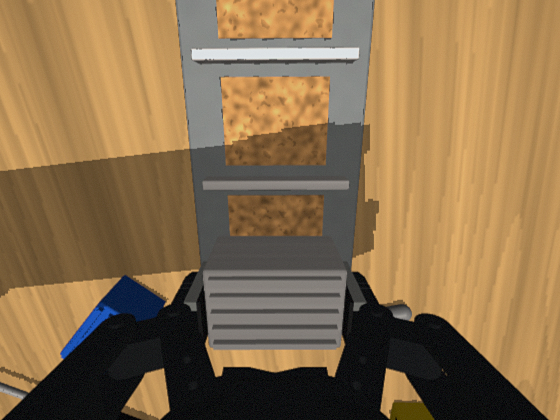

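```bash
python3 - <<'E'
from h import *
from cell import arm
c=arm.read_camera("wrist")
print(ray(c,[(222,77),(331,77),(327,164),(227,165)],18).round(1), ray(c,[(222,77),(331,77),(327,164),(227,165)],18).mean(0))
print("rib front/back mid", ray(c,[(203,185),(349,185)],32).round(1))
go(arm,529.8,96.0,194.5,-0.113)
E
```

```text
[[510.2 198.2]
 [573.8 190.8]
 [568.5 139.8]
 [504.5 146.6]] [539.24546795 168.8776115 ]
rib front/back mid [[490.4 138.4]
 [578.9 128.2]]
t 6.75 pos [529.7  95.1 242.5] tilt [-4.e-04 -2.e-04 -1.e+00] shift [-0.  -0.9 48. ] turn -0.002 q7 -0.14
```

```bash
python3 -m inch '[[0,-1,12,0],[0,-1,25,0],[0,-1,36,0],[0,-1,43,0],[0,-1,45,0]]';python3 -m inch '[[0,0,0,0],[0,0,0,0],[0,0,0,0]]'; python3 - <<'E'
from h import *
from cell import arm
go(arm,530.2,96.3,193.5,-0.113)
E
```

```text
t: 7.25
eef_pos: [529.3, 96.6, 196.2]
tcp_rot: [0.001, 0.998, -0.057, -0.001]
contact_force: [-0.1, 0.3, -1.4]
opening: 59.5
t: 7.55
eef_pos: [530.1, 96.7, 198.2]
tcp_rot: [-0.0, 0.998, -0.057, 0.0]
contact_force: [0.9, 1.0, -2.5]
opening: 59.1
t 7.55 pos [530.1  96.7 198.2] tilt [ 8.e-04  3.e-04 -1.e+00] shift [0.2 0.4 4.7] turn -0.001 q7 -0.11
```

```bash
python3 -m inch '[[0,0,1,0],[0,0,2,0],[0,0,3,0],[0,0,3.5,0],[0,0,3.5,0]]';python3 -m inch '[[0,0,0.5,0],[0,0,1,0],[0,0,1,0]]'; python3 - <<'E'
from h import *
from cell import arm
go(arm,530.2,96.3,193.5,-0.113)
E
```

```text
t: 8.05
eef_pos: [529.8, 96.7, 194.1]
tcp_rot: [0.0, 0.998, -0.057, -0.0]
contact_force: [0.6, 0.1, -2.5]
opening: 59.3
t: 8.35
eef_pos: [529.9, 96.7, 193.5]
tcp_rot: [-0.0, 0.998, -0.057, 0.0]
contact_force: [-2.6, -0.5, 2.6]
opening: 59.2
t 8.35 pos [529.9  96.7 193.5] tilt [ 0.e+00  2.e-04 -1.e+00] shift [ 0.4  0.3 -0. ] turn -0.001 q7 -0.1
```

Force went from −2.5 N (hanging weight) to +2.6 N, so it's seated. Releasing.

```bash
python3 -m inch '[[0,0,0,0],[0,0,0,0],[0,0,0,0],[0,0,0,0]]' 1; python3 -m inch '[[0,0,-15,0],[0,0,-40,0],[0,0,-80,0],[0,0,-120,0],[0,0,-120,0]]'; python3 - <<'E'
from h import *
from cell import arm
c=arm.read_camera("wrist");cv2.imwrite("pics/w5.png",c["frame"][:,:,::-1])
go(arm,495.3,-177.6,314,0.087)
E
```

```text
t: 8.75
eef_pos: [529.9, 96.7, 193.2]
tcp_rot: [0.0, 0.998, -0.057, 0.0]
contact_force: [0.3, -0.6, -0.6]
opening: 85.3
t: 9.25
eef_pos: [531.8, 96.2, 319.9]
tcp_rot: [-0.002, 0.998, -0.057, 0.005]
contact_force: [0.1, -0.3, 0.1]
opening: 85.4
t 9.3 pos [530.9  96.4 317.1] tilt [ 0.0062  0.0025 -1.    ] shift [ -4.1 276.3   2.2] turn -0.201 q7 -0.19
```

View pics/w5.png

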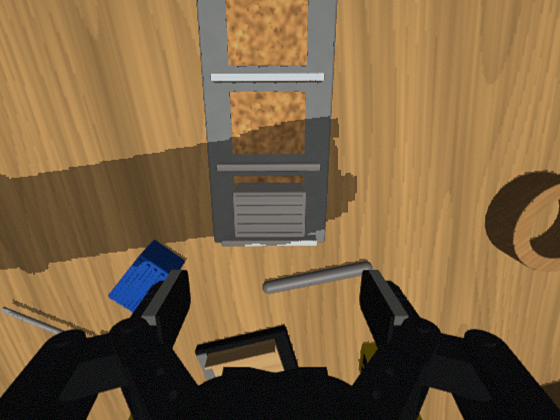

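Converter stands squarely in the rightmost bay (270,213). Next is the hub.

```bash
python3 -m inch '[[0,40,0,-0.05],[-2,90,0,-0.1],[-3,140,0,-0.15],[-4,190,0,-0.2],[-4,235,0,-0.2]]'; python3 -m inch '[[0,30,0,0],[0,41,0,0],[0,41,0,0],[0,41,0,0],[0,41,0,0]]'; python3 - <<'E'
from h import *
from cell import arm
c=arm.read_camera("wrist");cv2.imwrite("pics/w6.png",c["frame"][:,:,::-1])
cv2.imwrite("pics/w6c.png",cv2.resize(cv2.convertScaleAbs(c["frame"][180:360,190:360,::-1],alpha=1.8),None,fx=3,fy=3,interpolation=2))
print(proj(c,[495.3,-177.6,78]))
import pickle;pickle.dump(c,open("w6.pkl","wb"))
go(arm,495.3,-177.6,200,0.087)
E
```

```text
t: 9.8
eef_pos: [497.9, -138.6, 312.9]
tcp_rot: [-0.0, 0.999, 0.043, -0.0]
contact_force: [1.1, 0.1, -0.8]
opening: 85.5
t: 10.3
eef_pos: [503.1, -175.1, 312.8]
tcp_rot: [-0.0, 0.999, 0.044, -0.0]
contact_force: [0.8, -0.4, 0.3]
opening: 85.7
[[263.98676849 231.32494176]]
t 10.35 pos [ 503.1 -175.2  312.9] tilt [-5.e-04  7.e-04 -1.e+00] shift [ -7.9   1.8 112.9] turn 0.002 q7 0.56
```

View pics/w6c.png

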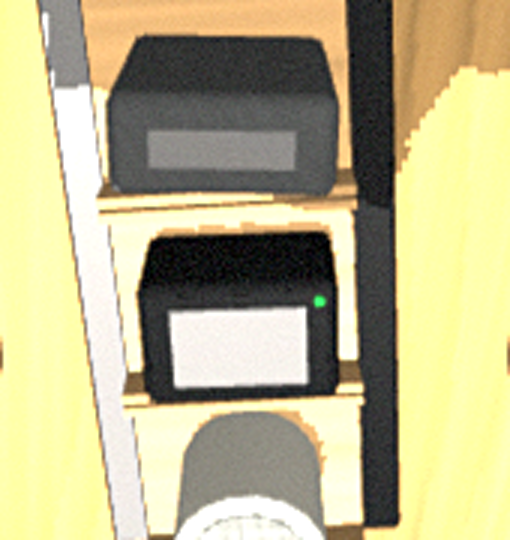

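```bash
python3 -m inch '[[-3,1,25,0],[-6,2,55,0],[-8,2,80,0],[-8,2,90,0],[-8,2,90,0]]'; python3 -m inch '[[0,0,8,0],[0,0,16,0],[0,0,22,0],[0,0,22,0],[0,0,22,0]]'; python3 - <<'E'
from h import *
from cell import arm
go(arm,495.3,-177.6,200,0.087)
E
```

```text
t: 10.85
eef_pos: [494.7, -178.8, 222.1]
tcp_rot: [-0.0, 0.999, 0.044, -0.001]
contact_force: [-0.0, 0.6, -0.2]
opening: 85.8
t: 11.35
eef_pos: [494.9, -179.9, 201.3]
tcp_rot: [0.0, 0.999, 0.043, -0.0]
contact_force: [0.3, -0.8, -0.3]
opening: 85.2
t 11.35 pos [ 494.9 -179.9  201.3] tilt [-1.e-04 -1.e-04 -1.e+00] shift [ 0.6 -2.3  1.3] turn -0.001 q7 0.66
```

```bash
python3 -m inch '[[0,-2,1,0],[0,-2,1,0],[0,-2,1,0]]'; python3 -m inch '[[0,0,0,0],[0,0,0,0],[0,0,0,0],[0,0,0,0],[0,0,0,0]]' 0 60;  python3 -m inch '[[0,0,0,0],[0,0,0,0],[0,0,0,0]]'; python3 -m inch '[[0,0,-8,0],[0,0,-20,0],[0,0,-40,0],[0,0,-60,0],[0,0,-70,0]]'; python3 -m inch '[[0,0,-8,0],[0,0,-8,0]]';python3 - <<'E'
from h import *
from cell import arm
c=arm.read_camera("wrist");cv2.imwrite("pics/w7.png",c["frame"][:,:,::-1])
go(arm,538.2,168.0,278,-0.113)
E
```

```text
t: 11.65
eef_pos: [494.8, -177.8, 200.4]
tcp_rot: [-0.0, 0.999, 0.043, 0.0]
contact_force: [0.6, 0.3, -0.0]
opening: 85.4
t: 12.15
eef_pos: [494.8, -178.0, 200.5]
tcp_rot: [0.0, 0.999, 0.043, 0.0]
contact_force: [-0.6, -0.3, 6.0]
opening: 57.6
t: 12.45
eef_pos: [494.8, -178.0, 200.5]
tcp_rot: [0.0, 0.999, 0.043, 0.0]
contact_force: [0.0, -0.9, 5.0]
opening: 57.6
t: 12.95
eef_pos: [495.0, -178.2, 272.4]
tcp_rot: [0.0, 0.999, 0.043, 0.001]
contact_force: [0.5, 0.2, -1.4]
opening: 57.2
t: 13.15
eef_pos: [494.9, -177.9, 279.1]
tcp_rot: [0.0, 0.999, 0.043, 0.001]
contact_force: [-0.3, 1.0, -1.9]
opening: 57.4
t 13.2 pos [ 494.7 -177.7  278.2] tilt [ 3.e-04  1.e-04 -1.e+00] shift [ 7.310e+01 -3.407e+02  3.000e-01] turn 0.199 q7 0.59
```

View pics/w7.png

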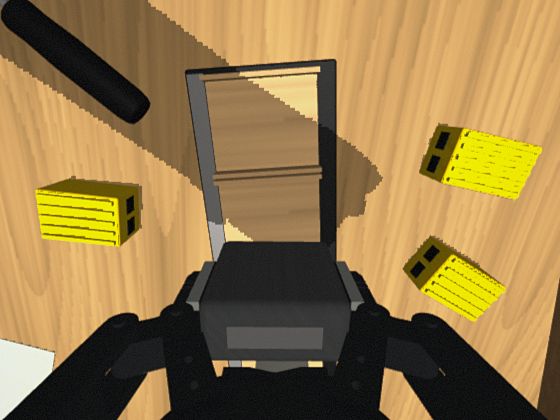

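```bash
python3 -m inch '[[5,-25,0,0.03],[14,-65,0,0.07],[24,-110,0,0.1],[34,-158,0,0.14],[44,-205,0,0.17]]'; python3 -m inch '[[9,-45,0,0.03],[19,-90,0,0.03],[26,-122,0,0.03],[29,-136,0,0.03],[29,-136,0,0.03]]'; python3 -m inch '[[0,0,0,0],[0,0,10,0],[0,0,20,0],[0,0,20,0],[0,0,20,0]]'; python3 - <<'E'
from h import *
from cell import arm
go(arm,538.2,168.0,205,-0.113)
E
```

```text
t: 13.7
eef_pos: [520.5, 32.1, 277.3]
tcp_rot: [0.0, 0.999, -0.043, -0.001]
contact_force: [1.0, -0.0, -1.4]
opening: 57.4
t: 14.2
eef_pos: [560.9, 165.8, 276.7]
tcp_rot: [0.0, 0.998, -0.055, -0.001]
contact_force: [-0.6, -1.2, -2.6]
opening: 57.4
t: 14.7
eef_pos: [561.0, 162.6, 257.6]
tcp_rot: [0.0, 0.998, -0.057, -0.001]
contact_force: [-0.2, -0.5, -1.3]
opening: 57.6
t 14.7 pos [561.  162.6 257.6] tilt [-1.1e-03 -5.0e-04 -1.0e+00] shift [-23.2  -2.8  52.7] turn -0.002 q7 -0.22
```

```bash
python3 -m inch '[[-8,-2,0,0],[-18,-5,10,0],[-23,-5,20,0],[-23,-5,30,0],[-23,-5,30,0]]'; python3 -m inch '[[0,0,5,0],[0,0,12,0],[0,0,15,0],[0,0,15,0],[0,0,15,0]]'; python3 - <<'E'
from h import *
from cell import arm
go(arm,538.2,168.0,205,-0.113)
c=arm.read_camera("wrist");cv2.imwrite("pics/w8.png",c["frame"][:,:,::-1])
E
```

```text
t: 15.2
eef_pos: [538.2, 170.8, 226.7]
tcp_rot: [0.001, 0.998, -0.057, -0.001]
contact_force: [-0.8, -0.9, -1.4]
opening: 57.4
t: 15.7
eef_pos: [539.1, 170.8, 213.2]
tcp_rot: [0.0, 0.998, -0.057, 0.0]
contact_force: [-0.7, 0.2, -2.6]
opening: 57.9
t 15.7 pos [539.1 170.8 213.2] tilt [ 0.e+00 -1.e-04 -1.e+00] shift [-0.5  2.9  8.2] turn -0.001 q7 -0.23
```

View pics/w8.png

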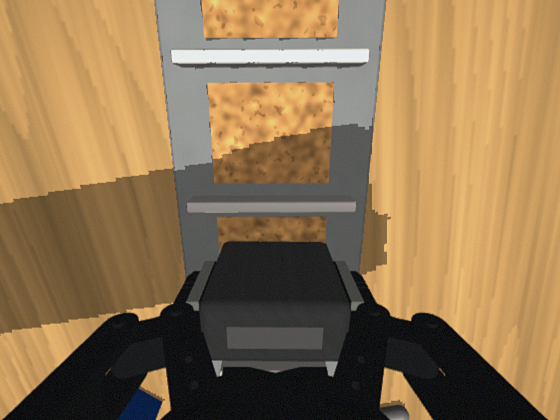

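```bash
python3 -m inch '[[0,1.5,2,0],[0,2.8,5,0],[0,2.8,8,0],[0,2.8,9,0],[0,2.8,9,0]]'; python3 -m inch '[[0,0,1,0],[0,0,2,0],[0,0,3,0],[0,0,3,0],[0,0,3,0]]'; python3 - <<'E'
from h import *
from cell import arm
go(arm,538.2,168.0,200.5,-0.113)
E
```

```text
t: 16.25
eef_pos: [538.5, 168.1, 203.9]
tcp_rot: [0.0, 0.998, -0.057, -0.0]
contact_force: [-0.4, 0.4, -0.6]
opening: 57.4
t: 16.75
eef_pos: [538.6, 168.1, 201.2]
tcp_rot: [0.0, 0.998, -0.057, -0.0]
contact_force: [-0.3, 0.5, -2.0]
opening: 57.3
t 16.75 pos [538.6 168.1 201.2] tilt [-1.e-04 -0.e+00 -1.e+00] shift [-0.4  0.1  0.7] turn -0.001 q7 -0.21
```

```bash
python3 -m inch '[[0,0,0.5,0],[0,0,1,0],[0,0,1.2,0],[0,0,1.2,0]]'; python3 -m inch '[[0,0,0,0],[0,0,0,0],[0,0,0,0],[0,0,0,0]]' 1;  python3 -m inch '[[0,0,-15,0],[0,0,-40,0],[0,0,-80,0],[0,0,-120,0],[0,0,-120,0]]'; python3 - <<'E'
from h import *
from cell import arm
c=arm.read_camera("wrist");cv2.imwrite("pics/w9.png",c["frame"][:,:,::-1])
go(arm,505,-250.3,320,0.15)
E
```

```text
t: 17.15
eef_pos: [538.7, 168.0, 200.5]
tcp_rot: [-0.0, 0.998, -0.057, -0.0]
contact_force: [-2.8, -0.4, 4.8]
opening: 57.0
t: 17.55
eef_pos: [538.6, 168.1, 199.9]
tcp_rot: [0.0, 0.998, -0.057, 0.0]
contact_force: [-0.8, 0.9, -0.7]
opening: 85.2
t: 18.05
eef_pos: [540.5, 167.7, 326.9]
tcp_rot: [-0.002, 0.998, -0.057, 0.005]
contact_force: [0.8, -0.8, 0.5]
opening: 85.3
t 18.1 pos [539.7 167.8 324.1] tilt [ 0.0061  0.0031 -1.    ] shift [ 13.2 419.4   2.6] turn -0.264 q7 -0.29
```

View pics/w9.png

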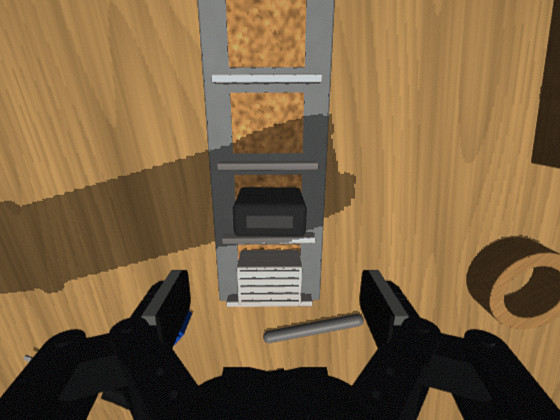

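The hub stands in the second bay (269,212), with the converter beside it. Next is the adapter: 420 mm along tool y.

```bash
python3 -m inch '[[1,45,0,0],[3,95,0,0],[5,145,0,0],[6,195,0,0],[8,245,0,0]]'; python3 -m inch '[[1,50,0,-0.07],[3,100,0,-0.15],[4,140,0,-0.22],[5,170,0,-0.264],[5,174,0,-0.264]]'; python3 -m inch '[[0,0,0,0],[0,0,0,0],[0,0,0,0]]'; python3 - <<'E'
from h import *
from cell import arm
c=arm.read_camera("wrist");cv2.imwrite("pics/w10.png",c["frame"][:,:,::-1])
cv2.imwrite("pics/w10c.png",cv2.resize(cv2.convertScaleAbs(c["frame"][170:350,190:360,::-1],alpha=1.8),None,fx=3,fy=3,interpolation=2))
print(proj(c,[[505,-250.3,54],[513.8,-321.8,62]]))
import pickle;pickle.dump(c,open("w10.pkl","wb"))
go(arm,505,-250.3,195,0.15)
E
```

```text
t: 18.6
eef_pos: [517.8, -77.9, 319.8]
tcp_rot: [-0.0, 0.998, -0.057, -0.0]
contact_force: [1.4, 0.1, -0.0]
opening: 85.6
t: 19.1
eef_pos: [501.8, -254.2, 320.0]
tcp_rot: [0.001, 0.997, 0.072, -0.001]
contact_force: [-0.3, -0.3, -0.0]
opening: 85.8
t: 19.4
eef_pos: [504.5, -247.7, 319.8]
tcp_rot: [-0.0, 0.997, 0.076, -0.0]
contact_force: [0.1, 0.2, 0.8]
opening: 85.3
[[274.86853844 217.88395153]
 [272.44911854 297.54487851]]
t 19.45 pos [ 504.5 -247.9  319.8] tilt [-3.e-04  7.e-04 -1.e+00] shift [  0.2   2.6 124.8] turn 0.002 q7 0.78
```

View pics/w10c.png

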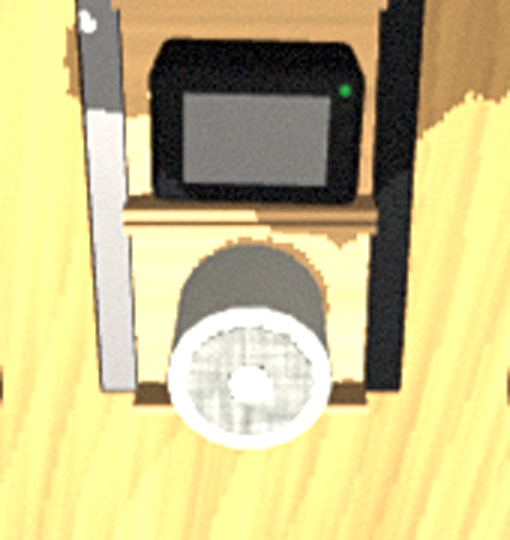

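Adapter panel at (275,217), predicted (275,218). Descending.

```bash
python3 -m inch '[[0,1,25,0],[0,2,60,0],[0,2,90,0],[0,2,105,0],[0,2,105,0]]'; python3 -m inch '[[0,0,8,0],[0,0,16,0],[0,0,20,0],[0,0,20,0],[0,0,20,0]]'; python3 - <<'E'
from h import *
from cell import arm
go(arm,505,-249.8,193.5,0.15)
E
```

```text
t: 19.95
eef_pos: [503.8, -250.3, 213.2]
tcp_rot: [-0.001, 0.997, 0.076, -0.002]
contact_force: [0.0, 0.6, 1.1]
opening: 85.6
t: 20.45
eef_pos: [504.3, -251.7, 195.3]
tcp_rot: [0.0, 0.997, 0.075, 0.0]
contact_force: [0.1, 0.4, -0.9]
opening: 85.8
t 20.45 pos [ 504.3 -251.7  195.3] tilt [ 3.e-04 -2.e-04 -1.e+00] shift [ 1.  -1.7  1.8] turn -0.0 q7 0.88
```

```bash
python3 -m inch '[[0,-1.5,1,0],[0,-1.5,1.5,0],[0,-1.5,1.5,0]]'; python3 -m inch '[[0,0,0,0],[0,0,0,0],[0,0,0,0],[0,0,0,0],[0,0,0,0]]' 0 60;  python3 -m inch '[[0,0,0,0],[0,0,0,0],[0,0,0,0]]'; python3 -m inch '[[0,0,-8,0],[0,0,-20,0],[0,0,-45,0],[0,0,-70,0],[0,0,-85,0]]'; python3 -m inch '[[0,0,-10,0],[0,0,-10,0]]';python3 - <<'E'
from h import *
from cell import arm
c=arm.read_camera("wrist");cv2.imwrite("pics/w11.png",c["frame"][:,:,::-1])
go(arm,546.5,239.4,285,-0.113)
E
```

```text
t: 20.75
eef_pos: [504.0, -250.0, 193.6]
tcp_rot: [-0.0, 0.997, 0.075, 0.0]
contact_force: [-0.4, -1.1, 0.2]
opening: 85.5
t: 21.25
eef_pos: [504.1, -250.2, 193.9]
tcp_rot: [0.0, 0.997, 0.075, 0.0]
contact_force: [-1.6, 1.3, 5.6]
opening: 58.9
t: 21.55
eef_pos: [504.1, -250.2, 193.9]
tcp_rot: [0.0, 0.997, 0.075, 0.0]
contact_force: [-0.8, -0.1, 5.3]
opening: 59.3
t: 22.05
eef_pos: [504.2, -250.5, 281.0]
tcp_rot: [0.0, 0.997, 0.075, 0.001]
contact_force: [-0.1, -0.8, -2.0]
opening: 59.5
t: 22.25
eef_pos: [504.3, -250.2, 289.7]
tcp_rot: [0.0, 0.997, 0.075, 0.001]
contact_force: [-0.0, -0.7, -1.5]
opening: 59.1
t 22.3 pos [ 504.  -249.9  288.6] tilt [ 5.e-04  2.e-04 -1.e+00] shift [ 115.3 -477.4    3.7] turn 0.263 q7 0.81
```

View pics/w11.png

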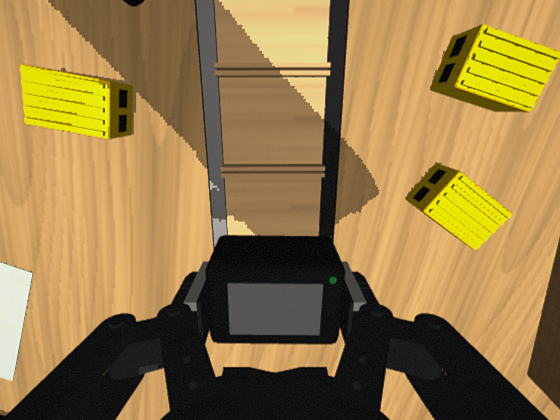

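```bash
python3 -m inch '[[6,-25,0,0],[15,-65,0,0],[26,-110,0,0],[38,-155,0,0],[49,-202,0,0]]'; python3 -m inch '[[11,-47,0,0],[22,-93,0,0],[33,-140,0,0],[44,-185,0,0],[54,-225,0,0]]';  python3 - <<'E'
from h import *
from cell import arm
go(arm,546.5,239.4,285,-0.113)
E
```

```text
t: 22.8
eef_pos: [521.7, -41.3, 287.3]
tcp_rot: [0.0, 0.997, 0.075, -0.001]
contact_force: [0.9, -0.2, -0.6]
opening: 59.0
t: 23.3
eef_pos: [541.2, 190.3, 286.9]
tcp_rot: [0.0, 0.997, 0.076, -0.001]
contact_force: [0.6, -0.6, -0.8]
opening: 59.0
t 23.3 pos [541.2 190.3 286.9] tilt [-2.3e-03 -5.0e-04 -1.0e+00] shift [ 12.7 -47.7   1.9] turn 0.265 q7 -0.04
```

```bash
python3 -m inch '[[6,-24,0,0.08],[10,-40,0,0.16],[13,-48,0,0.23],[13,-48,0,0.263],[13,-48,0,0.263]]';python3 -m inch '[[0,0,15,0],[0,0,35,0],[0,0,50,0],[0,0,50,0],[0,0,50,0]]';  python3 - <<'E'
from h import *
from cell import arm
go(arm,546.5,239.4,194,-0.113)
E
```

```text
t: 23.8
eef_pos: [547.1, 237.3, 286.7]
tcp_rot: [0.001, 0.998, -0.056, -0.001]
contact_force: [0.5, -0.8, -1.8]
opening: 59.1
t: 24.3
eef_pos: [547.6, 236.6, 238.0]
tcp_rot: [0.0, 0.998, -0.057, -0.0]
contact_force: [0.4, -0.4, -0.6]
opening: 59.2
t 24.3 pos [547.6 236.6 238. ] tilt [-1.e-03 -8.e-04 -1.e+00] shift [-1.4 -2.7 44. ] turn -0.0 q7 -0.32
```

```bash
python3 -m inch '[[-1,-2,10,0],[-1,-2,25,0],[-1,-2,34,0],[-1,-2,37,0],[-1,-2,37,0]]';python3 -m inch '[[0,0,0,0],[0,0,0,0]]';  python3 - <<'E'
from h import *
from cell import arm
go(arm,546.5,239.4,194,-0.113)
E
```

```text
t: 24.8
eef_pos: [546.7, 238.9, 200.6]
tcp_rot: [0.0, 0.998, -0.056, -0.001]
contact_force: [-0.3, 0.3, -0.5]
opening: 59.2
t: 25.0
eef_pos: [547.2, 239.1, 202.0]
tcp_rot: [-0.0, 0.998, -0.057, 0.0]
contact_force: [0.7, -0.7, -1.1]
opening: 59.1
t 25.0 pos [547.2 239.1 202. ] tilt [ 8.e-04  4.e-04 -1.e+00] shift [-0.7 -0.3  8. ] turn -0.0 q7 -0.3
```

```bash
python3 -m inch '[[0,0,2,0],[0,0,4,0],[0,0,6,0],[0,0,7,0],[0,0,7,0]]';python3 -m inch '[[0,0,0.5,0],[0,0,1,0],[0,0,1.2,0],[0,0,1.2,0]]';  python3 - <<'E'
from h import *
from cell import arm
go(arm,546.5,239.4,194,-0.113)
E
```

```text
t: 25.5
eef_pos: [546.8, 239.0, 194.2]
tcp_rot: [0.0, 0.998, -0.056, -0.0]
contact_force: [-0.1, 0.0, -1.2]
opening: 59.0
t: 25.9
eef_pos: [546.9, 239.0, 193.8]
tcp_rot: [-0.0, 0.998, -0.056, -0.0]
contact_force: [-2.7, -1.2, 5.0]
opening: 59.1
t 25.9 pos [546.9 239.  193.8] tilt [-0.e+00  3.e-04 -1.e+00] shift [-0.5 -0.4 -0.2] turn 0.0 q7 -0.3
```

```bash
python3 -m inch '[[0,0,0,0],[0,0,0,0],[0,0,0,0],[0,0,0,0]]' 1;  python3 -m inch '[[0,0,-15,0],[0,0,-40,0],[0,0,-80,0],[0,0,-120,0],[0,0,-120,0]]'; python3 - <<'E'
from h import *
from cell import arm
c=arm.read_camera("wrist");cv2.imwrite("pics/w12.png",c["frame"][:,:,::-1])
go(arm,513.8,-321.5,315,0.15)
E
```

```text
t: 26.3
eef_pos: [546.9, 239.1, 193.2]
tcp_rot: [0.0, 0.998, -0.056, -0.0]
contact_force: [0.0, 0.1, -1.0]
opening: 85.2
t: 26.8
eef_pos: [548.9, 238.9, 320.6]
tcp_rot: [-0.003, 0.998, -0.057, 0.005]
contact_force: [0.2, -0.0, 0.3]
opening: 85.5
t 26.85 pos [548.  238.9 317.7] tilt [ 0.006   0.0037 -1.    ] shift [2.930e+01 5.607e+02 4.000e-01] turn -0.263 q7 -0.37
```

View pics/w12.png

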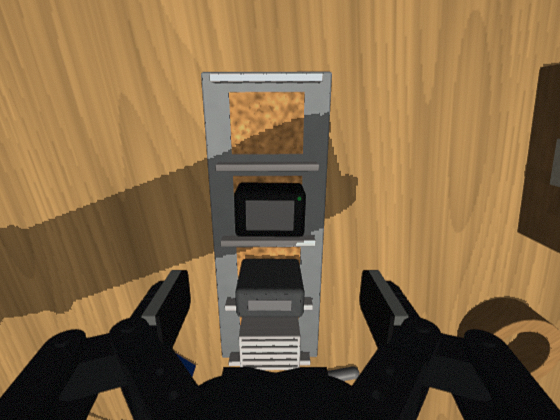

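The adapter is placed in the third bay (270,210). Now the speaker.

```bash
python3 -m inch '[[2,45,0,0],[5,95,0,0],[8,145,0,0],[10,195,0,0],[13,245,0,0]]'; python3 -m inch '[[3,50,0,0],[5,100,0,0],[8,150,0,0],[10,200,0,0],[12,240,0,0]]'; python3 - <<'E'
from h import *
from cell import arm
go(arm,513.8,-321.5,315,0.15)
E
```

```text
t: 27.35
eef_pos: [531.3, -7.4, 313.1]
tcp_rot: [-0.0, 0.998, -0.056, -0.0]
contact_force: [0.8, -0.9, 0.6]
opening: 85.4
t: 27.85
eef_pos: [515.8, -248.3, 313.2]
tcp_rot: [0.0, 0.998, -0.057, -0.0]
contact_force: [-0.2, -0.6, 0.4]
opening: 85.4
t 27.85 pos [ 515.8 -248.3  313.2] tilt [-7.e-04 -4.e-04 -1.e+00] shift [ 6.4 73.  -1.8] turn -0.265 q7 0.54
```

```bash
python3 -m inch '[[3,35,0,-0.1],[6,65,0,-0.2],[6,73,0,-0.265],[6,73,0,-0.265],[6,73,0,-0.265]]'; python3 -m inch '[[0,0,0,0],[0,0,0,0]]'; python3 - <<'E'
from h import *
from cell import arm
c=arm.read_camera("wrist");cv2.imwrite("pics/w13.png",c["frame"][:,:,::-1])
cv2.imwrite("pics/w13c.png",cv2.resize(cv2.convertScaleAbs(c["frame"][170:330,190:360,::-1],alpha=1.5),None,fx=3,fy=3,interpolation=2))
print(proj(c,[[513.8,-321.8,62]]))
go(arm,513.8,-321.8,196,0.15)
E
```

```text
t: 28.35
eef_pos: [514.8, -318.0, 312.9]
tcp_rot: [-0.0, 0.997, 0.075, -0.0]
contact_force: [-0.5, 0.7, 0.2]
opening: 85.8
t: 28.55
eef_pos: [515.4, -317.3, 313.2]
tcp_rot: [-0.0, 0.997, 0.076, -0.0]
contact_force: [0.1, 0.3, 0.9]
opening: 85.2
[[271.81744378 226.10136211]]
t 28.6 pos [ 515.3 -317.4  313.3] tilt [-0.e+00  5.e-04 -1.e+00] shift [ -2.2   4.1 117.3] turn 0.003 q7 0.92
```

View pics/w13c.png

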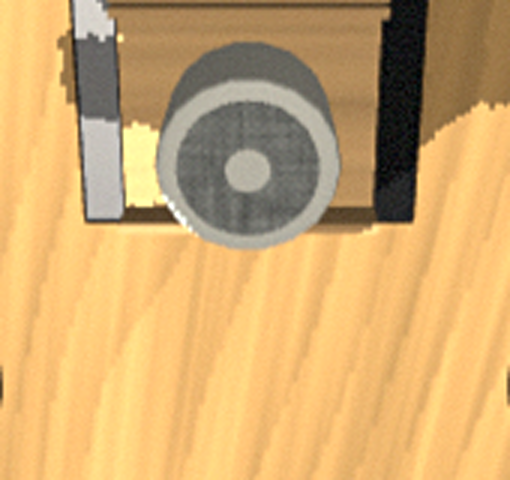

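Speaker centre at (273,226), as predicted. Descending.

```bash
python3 -m inch '[[-1,2,25,0],[-2,4,60,0],[-2,4,85,0],[-2,4,97,0],[-2,4,97,0]]'; python3 -m inch '[[0,0,8,0],[0,0,16,0],[0,0,20,0],[0,0,20,0],[0,0,20,0]]'; python3 - <<'E'
from h import *
from cell import arm
go(arm,513.8,-321.8,195,0.15)
E
```

```text
t: 29.1
eef_pos: [513.3, -321.9, 214.9]
tcp_rot: [-0.001, 0.997, 0.076, -0.001]
contact_force: [-0.2, -0.2, 1.1]
opening: 85.2
t: 29.6
eef_pos: [513.5, -322.9, 196.6]
tcp_rot: [0.0, 0.997, 0.076, 0.0]
contact_force: [-0.4, -0.0, 0.1]
opening: 85.3
t 29.6 pos [ 513.5 -322.9  196.6] tilt [ 2.e-04 -2.e-04 -1.e+00] shift [ 0.5 -1.1  1.6] turn 0.002 q7 0.99
```

```bash
python3 -m inch '[[0,-1,0,0],[0,-1,0,0]]'; python3 -m inch '[[0,0,0,0],[0,0,0,0],[0,0,0,0],[0,0,0,0],[0,0,0,0]]' 0 60;  python3 -m inch '[[0,0,0,0],[0,0,0,0],[0,0,0,0]]'; python3 -m inch '[[0,0,-8,0],[0,0,-20,0],[0,0,-45,0],[0,0,-70,0],[0,0,-85,0]]'; python3 -m inch '[[0,0,-10,0],[0,0,-10,0]]';python3 - <<'E'
from h import *
from cell import arm
c=arm.read_camera("wrist");cv2.imwrite("pics/w14.png",c["frame"][:,:,::-1])
go(arm,554.7,311.0,285,-0.113)
E
```

```text
t: 29.8
eef_pos: [513.4, -321.8, 196.6]
tcp_rot: [0.0, 0.997, 0.076, 0.0]
contact_force: [0.1, -0.4, 0.5]
opening: 85.4
t: 30.3
eef_pos: [513.4, -322.0, 196.7]
tcp_rot: [0.0, 0.997, 0.076, 0.0]
contact_force: [-1.1, 0.6, 4.9]
opening: 48.7
t: 30.6
eef_pos: [513.4, -322.0, 196.7]
tcp_rot: [0.0, 0.997, 0.076, 0.0]
contact_force: [0.4, 0.2, 6.2]
opening: 48.8
t: 31.1
eef_pos: [513.5, -322.2, 283.8]
tcp_rot: [0.001, 0.997, 0.076, 0.001]
contact_force: [-0.4, 0.0, -2.7]
opening: 48.7
t: 31.3
eef_pos: [513.5, -322.1, 292.6]
tcp_rot: [0.0, 0.997, 0.076, 0.001]
contact_force: [0.0, -0.4, -2.5]
opening: 48.6
t 31.35 pos [ 513.3 -321.8  291.3] tilt [ 3.e-04  1.e-04 -1.e+00] shift [ 136.9 -619.2    6.4] turn 0.265 q7 0.94
```

View pics/w14.png

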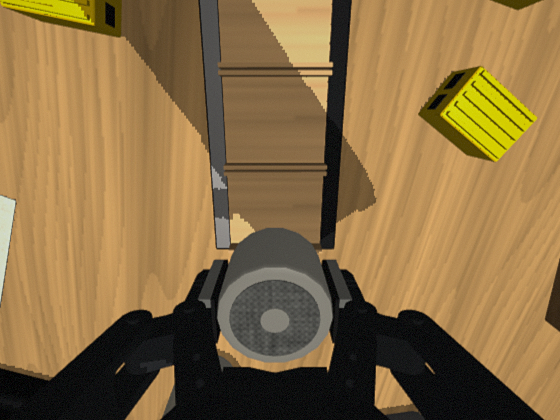

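```bash
python3 -m inch '[[6,-25,0,0],[15,-65,0,0],[25,-112,0,0],[35,-158,0,0],[45,-205,0,0]]'; python3 -m inch '[[10,-47,0,0],[20,-94,0,0],[31,-141,0,0],[41,-188,0,0],[51,-232,0,0]]';  python3 -m inch '[[10,-45,0,0],[20,-90,0,0],[29,-130,0,0],[35,-160,0,0],[40,-180,0,0]]';python3 - <<'E'
from h import *
from cell import arm
go(arm,554.7,311.0,285,-0.113)
E
```

```text
t: 31.85
eef_pos: [526.1, -110.4, 289.9]
tcp_rot: [-0.0, 0.997, 0.076, -0.001]
contact_force: [2.0, 1.0, -0.9]
opening: 48.9
t: 32.35
eef_pos: [541.2, 127.2, 290.0]
tcp_rot: [0.0, 0.997, 0.076, -0.001]
contact_force: [1.4, -0.3, -2.4]
opening: 49.0
t: 32.85
eef_pos: [553.0, 312.1, 289.1]
tcp_rot: [0.0, 0.997, 0.078, -0.001]
contact_force: [0.7, 0.7, -2.9]
opening: 48.8
t 32.85 pos [553.  312.1 289.1] tilt [-2.9e-03 -6.0e-04 -1.0e+00] shift [1.6 1.4 4.1] turn 0.269 q7 -0.2
```

```bash
python3 -m inch '[[0,0,0,0.08],[0,0,15,0.16],[0,0,30,0.23],[0,0,45,0.265],[0,0,50,0.265]]';python3 -m inch '[[0,0,0,0],[0,0,0,0],[0,0,0,0]]';  python3 - <<'E'
from h import *
from cell import arm
go(arm,554.7,311,196.7,-0.113)
E
```

```text
t: 33.35
eef_pos: [553.2, 308.4, 238.1]
tcp_rot: [0.001, 0.998, -0.056, -0.002]
contact_force: [-0.2, -0.1, -3.0]
opening: 48.6
t: 33.65
eef_pos: [554.6, 308.6, 242.1]
tcp_rot: [-0.0, 0.998, -0.056, 0.001]
contact_force: [0.8, -0.0, -1.8]
opening: 48.8
t 33.65 pos [554.6 308.6 242.1] tilt [ 1.e-03  8.e-04 -1.e+00] shift [-0.3 -2.3 45.4] turn 0.001 q7 -0.41
```

```bash
python3 -m inch '[[0,-1,10,0],[0,-2.4,25,0],[0,-2.4,34,0],[0,-2.4,38,0],[0,-2.4,38,0]]';python3 -m inch '[[0,0,0,0],[0,0,0,0],[0,0,0,0]]';  python3 - <<'E'
from h import *
from cell import arm
go(arm,554.7,311,196.7,-0.113)
E
```

```text
t: 34.15
eef_pos: [554.2, 310.8, 202.0]
tcp_rot: [0.001, 0.998, -0.056, -0.001]
contact_force: [-0.6, -0.6, -2.4]
opening: 48.8
t: 34.45
eef_pos: [554.8, 311.1, 203.8]
tcp_rot: [-0.0, 0.998, -0.056, 0.0]
contact_force: [0.7, 0.1, -1.8]
opening: 48.4
t 34.45 pos [554.8 311.1 203.8] tilt [ 7.e-04  5.e-04 -1.e+00] shift [-0.   0.1  7.1] turn 0.0 q7 -0.4
```

```bash
python3 -m inch '[[0,0,2,0],[0,0,4,0],[0,0,5.5,0],[0,0,6,0],[0,0,6,0]]';python3 -m inch '[[0,0,0.5,0],[0,0,1,0],[0,0,1.3,0],[0,0,1.3,0]]';  python3 - <<'E'
from h import *
from cell import arm
go(arm,554.7,311,196.7,-0.113)
E
```

```text
t: 34.95
eef_pos: [554.5, 311.0, 197.1]
tcp_rot: [0.0, 0.998, -0.056, -0.0]
contact_force: [-0.1, -0.6, -1.5]
opening: 48.9
t: 35.35
eef_pos: [554.6, 311.0, 196.7]
tcp_rot: [-0.0, 0.998, -0.056, 0.0]
contact_force: [-2.5, -2.0, 6.0]
opening: 49.1
t 35.35 pos [554.6 311.  196.7] tilt [ 1.e-04  4.e-04 -1.e+00] shift [ 0.1 -0.   0. ] turn -0.0 q7 -0.4
```

```bash
python3 -m inch '[[0,0,0,0],[0,0,0,0],[0,0,0,0],[0,0,0,0]]' 1;  python3 -m inch '[[0,0,-15,0],[0,0,-40,0],[0,0,-80,0],[0,0,-120,0],[0,0,-150,0]]'; python3 -m inch '[[0,0,0,0],[0,20,0,0],[0,50,0,0],[0,75,0,0],[0,75,0,0]]';python3 - <<'E'
from h import *
from cell import arm
c=arm.read_camera("wrist");cv2.imwrite("pics/w15.png",c["frame"][:,:,::-1])
c=arm.read_camera("side");cv2.imwrite("pics/s15.png",cv2.resize(c["frame"][110:280,180:360,::-1],None,fx=3,fy=3,interpolation=2))
c=arm.read_camera("top");cv2.imwrite("pics/t15.png",cv2.resize(c["frame"][150:240,130:280,::-1],None,fx=5,fy=5,interpolation=2))
E
```

```text
t: 35.75
eef_pos: [554.6, 311.0, 195.9]
tcp_rot: [0.0, 0.998, -0.056, -0.0]
contact_force: [-0.3, 0.8, 0.1]
opening: 85.7
t: 36.25
eef_pos: [554.9, 310.7, 350.1]
tcp_rot: [-0.001, 0.998, -0.057, 0.001]
contact_force: [-0.0, 0.3, 1.2]
opening: 85.3
t: 36.75
eef_pos: [546.5, 231.6, 346.7]
tcp_rot: [0.001, 0.998, -0.06, 0.0]
contact_force: [0.3, 0.0, 1.0]
opening: 85.4
```

View pics/w15.png

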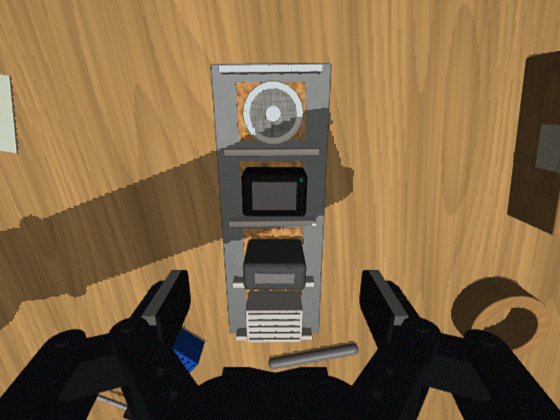

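View pics/s15.png

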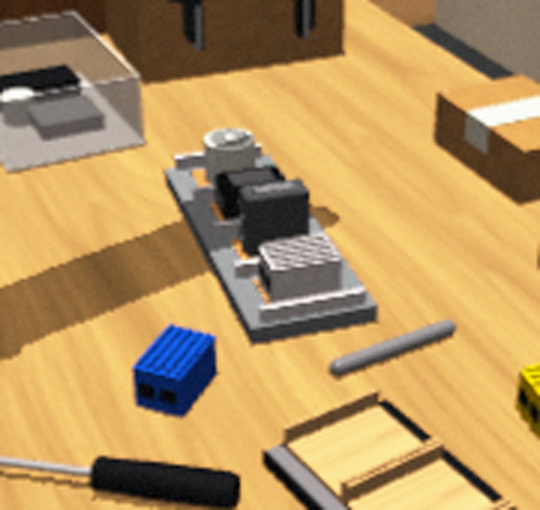

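View pics/t15.png

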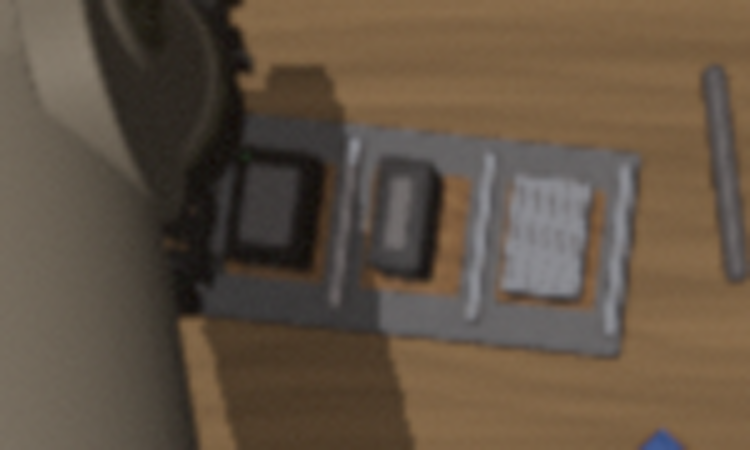

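```bash
python3 - <<'E'
from h import *
from cell import arm
c=arm.read_camera("top");o=np.array([130,150])
yaw=-.113;R=np.array([[np.cos(yaw),-np.sin(yaw)],[np.sin(yaw),np.cos(yaw)]])
B={"conv":(529.8,96),"hub":(537.7,167.4),"ad":(545.9,238.6),"spk":(554.1,310.3)}
for n,p,z in(("conv",[(515,176),(592,178),(579,298),(502,290)],58),("hub",[(392,176),(412,179),(405,250),(385,247)],78),("ad",[(248,165),(303,168),(296,250),(240,247)],54)):
    w=ray(c,np.array(p)/5+o-.4,z);m=w.mean(0);print("top",n,m.round(1),"off(rack xy)",(R.T@(m-B[n])).round(1),np.linalg.norm(w-np.roll(w,-1,0),axis=1).round(1))
c=arm.read_camera("wrist")
cv2.imwrite("pics/w16.png",cv2.resize(cv2.convertScaleAbs(c["frame"][55:350,200:345,::-1],alpha=1.5),None,fx=2,fy=2,interpolation=2))
for n,p,z in(("spk",[273,112],62),("ad",[275.5,195.5],54),("hub",[275,278.5],78)):
    m=ray(c,p,z)[0];print("wrist",n,m.round(1),(R.T@(m-B[n])).round(1))
print(arm.observe()["t"])
E
```

```text
top conv [530.1  94.7] off(rack xy) [ 0.5 -1.3] [39.6 62.3 39.5 59.2]
top hub [539.5 167.9] off(rack xy) [1.7 0.7] [10.2 36.2 10.2 36.2]
top ad [546.3 236.5] off(rack xy) [ 0.7 -2.1] [28.4 42.7 28.8 42.7]
wrist spk [553.7 318. ] [-1.3  7.6]
wrist ad [547.7 246.6] [0.9 8.2]
wrist hub [539.3 176.2] [0.6 8.9]
37.0
```

View pics/w16.png

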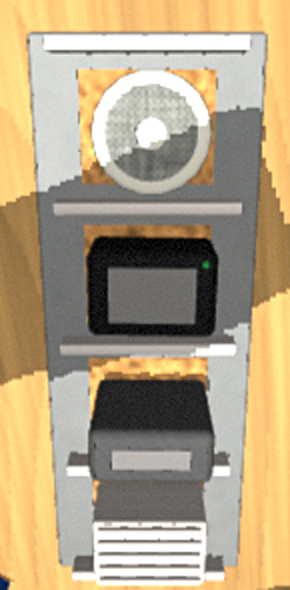

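The wrist offsets came from a mismatch: I used pixel positions from the earlier frame, and the arm had since settled. I'll repeat them on the matching picture, with a move to clear the top view.

```bash
python3 -m inch '[[0,50,0,0],[0,100,0,0],[0,150,0,0],[0,190,0,0],[0,200,0,0]]'; python3 -m inch '[[0,0,0,0],[0,0,0,0],[0,0,0,0],[0,0,0,0],[0,0,0,0]]';  python3 - <<'E'
from h import *
from cell import arm
c=arm.read_camera("top");o=np.array([130,150])
cv2.imwrite("pics/t17.png",cv2.resize(c["frame"][150:240,130:280,::-1],None,fx=5,fy=5,interpolation=2))
print(arm.observe()["eef_pos"])
yaw=-.113;R=np.array([[np.cos(yaw),-np.sin(yaw)],[np.sin(yaw),np.cos(yaw)]])
print(proj(c,[[554.1,310.3,62],[545.9,238.6,54],[537.7,167.4,78],[529.8,96,58]]).round(1).tolist(), ((proj(c,[[554.1,310.3,62],[545.9,238.6,54],[537.7,167.4,78],[529.8,96,58]])-o+.4)*5).round(0).tolist())
E
```

```text
t: 37.5
eef_pos: [523.1, 32.9, 346.5]
tcp_rot: [0.0, 0.998, -0.06, 0.0]
contact_force: [0.4, 0.0, -0.1]
opening: 85.3
t: 38.0
eef_pos: [523.7, 38.9, 345.8]
tcp_rot: [0.0, 0.998, -0.056, -0.0]
contact_force: [-0.3, -0.6, -1.1]
opening: 85.6
[523.63256629  38.60886746 345.83412565]
[[154.4, 187.9], [183.1, 191.3], [209.5, 192.9], [238.5, 196.8]] [[124.0, 191.0], [268.0, 208.0], [399.0, 216.0], [544.0, 236.0]]
```

View pics/t17.png

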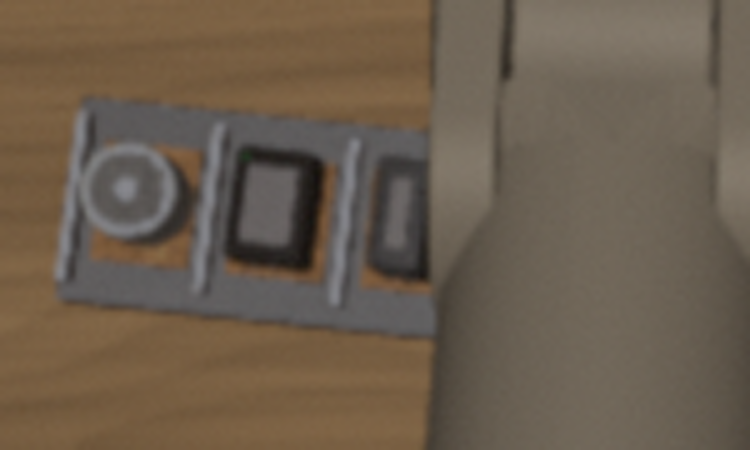

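Every unit centre in the top view is within about 2 mm of its bay centre. Speaker (127,191) against (124,191) expected, adapter (271,207) against (268,208), hub (399,213) against (399,216), all in 5x crop pixels. The gripper is empty and well clear, so I'm handing in.

```bash
python3 -c "
from cell import arm
s=arm.observe();print(s['t'],abs(s['joint_vel']).max());print(arm.close_job())"
```

```text
38.05 0.006360581809098173
the job is handed in; nothing more can be done
None
```

All four units are on the dispatch rack in reverse order, and I handed the job in at about 38 s of the 96 s allowed. From right to left the bays now hold the converter, the hub, the adapter and the speaker.

- **Setting down:** I lowered each unit until the wrist force changed from its hanging weight to light contact of no more than about 6 N. Only then did I open the gripper, so none was dropped.
- **Final checks:** In the top view all four stand within about 2 mm of their bay centres, and they look upright in the side and wrist views. The converter was last measured at about 37 s, because the arm covered it in the closing top picture. At hand-in the gripper was open and clear, and the arm was essentially still.
- **A check that disagreed:** One late wrist-camera check put the hub, adapter and speaker about 8 mm along the row from their bay centres. I had read the pixels from a frame taken before the arm settled. I did not redo it with the wrist camera; the top view after settling did not show it.

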